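Start the bench test drive at its control station and hold the run button

ROBOT

A 6-joint arm with a two-finger parallel gripper is mounted at the origin on a cart in front of the work surface, level with it; the furniture and walls round the work are solid. World frame = base frame: x ahead of the robot, y to its left, z up, the work surface at z = 0. Lengths are in mm, angles in rad, forces in N, time in s.
With the tool pointing down it reaches from about 375 to 900 mm from the base axis. Payload 3.1 kg.
Tool frame: the origin (TCP) lies midway between the tips of the shut fingers; the grasp point (between the pads) lies 19 mm behind it (grip_depth is the distance from the TCP to the grasp point, in mm); y points along the fingers, x is the direction in which the jaws open and shut, and the axes are right-handed (so a half turn about y gives the same grasp; the last joint's range is limited). The gripper opens to 87 mm and grips with 3 to 60 N. Pads are 19 mm wide; open, the fingers measure 117 mm over their backs; the gripper's body (75 mm by 190 mm) begins 51 mm behind the grasp point.
Start: joints at [1.123, 0.527, 1.433, -0, 1.181, -0.178], TCP at [165.944, 602.544, 222.548] pointing down, gripper open.
Joint ranges: [-3.08, 3.08], [-0.75, 2.2], [0.22, 2.44], [-1.43, 4.57], [0, 2.65], [-2.85, 2.85]. Speed limits (rad/s): [2.79, 2.79, 3.14, 3.14, 3.14, 3.14].

INTERFACE

Orientations are given as a unit quaternion [w, x, y, z].
In Python, from cell import get_state, grab_frame, hand_in, find_in, silhouettes, grip_depth gives the robot as it stands.
- The arm moves only by the tool jog_arm, never from a script. Its argument "plan" is a list that holds one entry, the list of rows, each a list of 5 numbers: the shift along the tool's x, y, z in cm, then the turn about the tool's y in rad, then the gripper's target within -1 to 1 (shut at 1, half-way at 0, fully open at -1). A call has 1 to 12 rows; each row shifts and turns the commanded pose from where the row before left it, along the tool's axes as they then stand; what a row does not reach is not made up. A row lasts 1/8 s, in which the tool goes at most 62.5 mm and 10.7 degrees, less where a joint would pass 70% of its speed; a pose out of reach is approached as far as the arm can. A call with a gripper value outside its range is refused whole. The fingers move at their own pace and stop on an object; "newtons" is the grip in N (left out, the last holds). Time passes only in rows, so rows that do not move let the fingers close. It gives the time, the measured TCP pose, the force and the opening at its end, in the units of the state.
- get_state(): the state, without advancing time (a new reading comes with each control period).
- grab_frame(name): name is "scene" or "top" or "wrist"; returns a dict with "img" (384x512x3 uint8, red, green, blue), "K" (3x3 intrinsics, pixels), "k1" (the pictures are not rectified: a ray, as slopes to the right and down, at radius r is drawn at 1 + k1 r^2 times it, then the intrinsics apply), "eye" and "attitude" of the camera in the world. Camera axes: x right, y down, z forward; pixel columns grow to the right and rows downward; lengths in mm; the calibration is good to about 2 mm. A picture is of the moment at which its call begins. There is no depth.
- hand_in(): hands the job in, once; it reports no verdict.
Trained networks look in the newest picture that a camera, given by its name, has taken for a name from the list of things; names that differ only in an ending like _2 or _b are one class to them, and where a whole thing is asked for, a point or a joint stands for the part that bears it (a point fixed in the world has none). Each returns a list of dicts, best first, with "score" (0 to 1); they miss things now and then, are a little off and sometimes report something else, mostly with a low value. They report only what shows in the picture. A call takes as long as a camera call.
- find_in(target, camera): "at" ([x, y, z] in mm, in world coordinates, good to about 4 mm: the middle of the surface that is visible of it).
- silhouettes(target, camera): "pixels" (384x512 bool, what is visible of it).
The state is a dict: "t": time; "joint_pos": joint angles; "joint_vel": joint speeds; "tau": joint torques, N m; "ee_pos": TCP position; "tool_rot": TCP orientation; "ft_force": force on the tool from outside, world axes, zero at the start; "torque": the same for the moment, N m; "gripper_width": finger opening in mm.
Only numpy, scipy, OpenCV 4.12 (cv2) and the standard library are available. Lean on these libraries where they do the work, as an engineer would, in place of code of your own. Each camera call takes 0.05 s, during which the arm holds its last target.

TASK

Start the test drive at the control station on the bench: first tip the rocker switch over by pressing its raised half fully down, then push the square button in until it stays fully in, and last push the wide mushroom button fully down with the fingertips and keep it there; the program finishes while still holding the mushroom button down. Keep to this order, do not press the small round button, and pick nothing up: the loose parts stay where they lie.

Things in the scene. Friction and masses are not known exactly. Their poses are not given: they have to be found in the camera images.
- station_plate: fixed steel plate of the control station, 215 x 215 x 8 mm, lying on the bench; origin at the centre of its underside. Four control boxes stand on it two by two, centres 110 mm apart; which box stands in which corner varies. All boxes have the plate's yaw; their x axis points away from the robot when the yaw is 0.
- rocker_box: grey control box, 76 (its x) x 70 (its y) x 42 mm high, fixed on the plate, carrying the rocker switch, a black paddle 68 x 30 mm in a shallow V, long side along the box's x, its pivot at the middle, 8 mm above the box's top face; origin at the centre of its underside.
- rocker_press (a point): point to press on the rocker: middle of the upper face of its raised half (on the box's +x side), 25 mm from the pivot; it moves with that half. At the start this half slopes up by about 0.4 rad; tipped over, it lies level and the point is about 10 mm lower, 11 mm above the box's top face.
- rocker (a joint): angle of the rocker, rad: 0 off (its +x half raised, the other level), 0.4 on (its +x half pressed down level, the other raised). It stays where it is left; friction only, about 2 N at the point to press.
- square_box: grey control box, 76 (its x) x 70 (its y) x 42 mm high, fixed on the plate, carrying the square push button in a square steel bezel; origin at the centre of its underside.
- square_top (a point): centre of the top face of the square button, a black cap 32 x 32 mm that stands 18 mm above its box's top face (14 mm above its bezel) when out; it moves with the cap.
- square_button (a joint): how far the square button is pushed in, m: 0 out, 0.008 fully in. Takes about 2.5 N and stays in when let go.
- mushroom_box: grey control box, 76 (its x) x 70 (its y) x 42 mm high, fixed on the plate, carrying the mushroom-head push button; origin at the centre of its underside.
- mushroom_top (a point): top centre of the mushroom button, a wide black domed head 54 mm in diameter, its top 30 mm above its box's top face when out; it moves with the head.
- mushroom_button (a joint): how far the mushroom button is pushed in, m: 0 out, 0.008 fully in. Springs back when let go; needs about 2 N to start and 4 N to be held fully in.
- round_top (a point): top centre of the small round button, a black cap 22 mm in diameter in a round steel collar on a control box like the others, 18 mm above its box's top face; not to be pressed.
- round_button (a joint): how far the small round button is pushed in, m: 0 out, 0.008 fully in; springs back.
- loose_bolt: loose dark flange bolt, 22 mm wide, 39 mm high, standing on its head on the plate between the four boxes; lower than the boxes; origin at the centre of its underside.
- drilled_block: loose round steel block with drilled bores, 54 mm across, 36 mm high, on the bench beside the plate; origin at the centre of its underside.
- gear_a: loose small bevel gear, 56 mm across, 26 mm high, on the bench between plate and robot; origin at the centre of its underside.
- gear_b: loose small bevel gear, 56 mm across, 26 mm high, on the bench beside the plate; origin at the centre of its underside.
- sender: loose brass and black sender unit lying down, 25 x 48 x 22 mm, on the bench behind the plate; origin at the centre of its underside.

How it is judged:
By the outcome, as a careful person would: the job done as asked, in the order asked, and still so for the second after the job is handed in, while the arm keeps its last pose, push and grip.
It also fails if it takes over 38 s, if anything falls off the work surface, if the arm or the gripper's body presses on something with over 40 N, if the wrist force passes 120 N, or if a joint passes its speed limit or range.

## Working session

There is one attempt and no reset: what is moved stays moved. The work goes in short steps, Python scripts to look and compute and a tool call to move; the robot and the scene stay as the last step left them, time stands still between calls to the robot, and variables do not carry over. Pictures are saved under pics/ and viewed, and the job is handed in when it is done.

Besides the shell and the picture viewer there is one more tool, called as a command line: name --argument value ..., lists and objects as JSON in quotes. jog_arm: Moves the arm, as the interface text tells. Its arguments: {"type":"object","properties":{"plan":{"type":"array"},"newtons":{"type":"number"}},"required":["plan"]}

```bash
mkdir -p pics
python3 - <<'E'
from cell import *
import cv2,numpy as np
s=get_state();print({k:np.round(v,3).tolist() for k,v in s.items()})
for n in["top","scene"]:
    f=grab_frame(n);cv2.imwrite(f"pics/{n}0.png",f["img"][:,:,::-1])
    print(n,f["eye"],f["attitude"],f["k1"],f["K"])
    for t in["station_plate","rocker_box","rocker_press","square_box","square_top","mushroom_box","mushroom_top","round_top","loose_bolt"]:
        print(t,[(np.round(d["at"],1).tolist(),round(d["score"],2)) for d in find_in(t,n)][:4])
E
```

```text
{'t': 0.0, 'joint_pos': [1.124, 0.526, 1.432, -0.0, 1.182, -0.179], 'joint_vel': [0.001, -0.001, -0.001, 0.0, -0.002, -0.003], 'tau': [-0.086, -40.125, -16.388, 0.059, -0.138, 0.006], 'ee_pos': [166.01, 602.734, 223.389], 'tool_rot': [0.563, -0.562, -0.429, 0.428], 'ft_force': [-0.767, 0.664, 0.221], 'torque': [-0.022, -0.017, 0.033], 'gripper_width': 86.642}
top [496.52029956  14.07105945 945.06142905] [ 0.04641865 -0.70238409  0.70928624 -0.03761564] 0.03305759944906388 [[448.25415536   0.         254.74523618]
 [  0.         448.25415536 191.69601522]
 [  0.           0.           1.        ]]
station_plate [([551.0, -38.9, 8.5], 0.73)]
rocker_box [([630.1, -67.1, 48.4], 0.93), ([487.0, -14.0, 50.2], 0.66), ([586.2, 31.6, 69.6], 0.48), ([488.6, -17.1, 80.2], 0.15)]
rocker_press [([632.4, -72.9, 66.0], 0.71)]
square_box [([587.6, 32.8, 46.8], 0.7)]
square_top [([584.5, 28.5, 68.8], 0.55)]
mushroom_box [([484.1, -14.9, 50.2], 0.9)]
mushroom_top [([484.8, -17.5, 77.4], 0.85)]
round_top [([535.4, -118.8, 71.6], 0.62), ([489.3, -17.6, 78.7], 0.23)]
loose_bolt []
scene [ 144.75638299 -566.56473886  684.41204917] [-0.39871082  0.84960782 -0.31563721  0.13989061] 0.02472607030923569 [[479.12196164   0.         258.83102458]
 [  0.         479.12196164 191.31681066]
 [  0.           0.           1.        ]]
station_plate [([632.5, -72.2, 63.8], 0.74), ([523.5, -86.4, 4.1], 0.68)]
rocker_box [([615.2, -78.3, 48.8], 0.57), ([473.5, -32.1, 49.1], 0.26)]
rocker_press [([632.0, -72.2, 62.8], 0.9)]
square_box [([576.8, 11.6, 51.3], 0.78)]
square_top [([582.1, 27.0, 68.3], 0.65), ([632.9, -71.4, 65.3], 0.28), ([521.1, -84.6, 7.6], 0.22)]
mushroom_box [([472.1, -35.5, 49.7], 0.64), ([510.0, 93.1, 28.6], 0.32)]
mushroom_top [([479.6, -24.6, 76.7], 0.66)]
round_top [([529.8, -117.9, 64.3], 0.52)]
loose_bolt [([558.6, -51.9, 23.4], 0.58)]
```

View pics/top0.png

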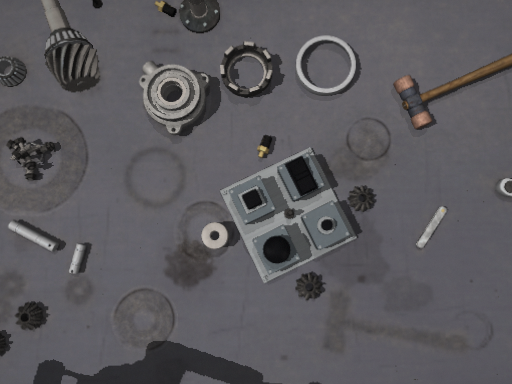

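View pics/scene0.png

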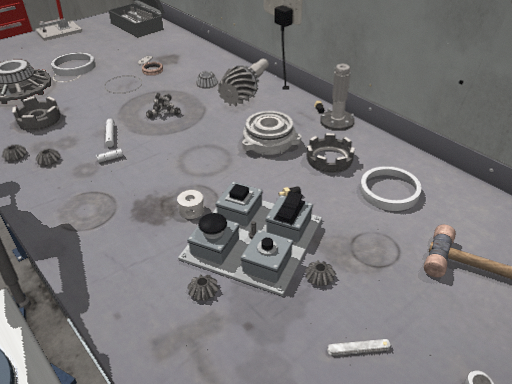

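```bash
cat > h.py <<'E'
from cell import *
import cv2,numpy as np
from scipy.spatial.transform import Rotation as R
def cam(f):
    q=f["attitude"];return R.from_quat([q[1],q[2],q[3],q[0]]).as_matrix()
def ray(f,uv,z):
    K=f["K"];d=(np.array(uv)-K[:2,2])/K[0,0];u=d.copy()
    for _ in range(20):u=d/(1+f["k1"]*(u@u))
    w=cam(f)@np.array([u[0],u[1],1]);return f["eye"]+w*(z-f["eye"][2])/w[2]
def proj(f,p):
    c=cam(f).T@(np.array(p)-f["eye"]);s=c[:2]/c[2];return s*(1+f["k1"]*(s@s))*f["K"][0,0]+f["K"][:2,2]
E
python3 - <<'E'
from h import *
for n in["top","scene"]:
    f=grab_frame(n)
    for t,z in [("square_top",66),("mushroom_top",70),("round_top",66),("rocker_press",62),("rocker_box",50),("mushroom_box",50),("square_box",50)]:
        for d in silhouettes(t,n)[:2]:
            v,u=np.nonzero(d["pixels"]);c=[u.mean(),v.mean()]
            print(n,t,round(d["score"],2),len(u),np.round(c,1),np.round(ray(f,c,z),1))
    img=f["img"][:,:,::-1]
    c=proj(f,[560,-45,40]).astype(int);print(c)
    a=img[c[1]-80:c[1]+80,c[0]-90:c[0]+90];cv2.imwrite(f"pics/{n}z.png",cv2.resize(a,None,fx=4.4,fy=3.7*4.4/4.4 if 0 else 3.7,interpolation=cv2.INTER_CUBIC) if 0 else cv2.resize(a,None,fx=3.7,fy=3.7,interpolation=cv2.INTER_CUBIC))
E
```

```text
top square_top 0.57 254 [251.9 199.2] [586.8  30.3  66. ]
top mushroom_top 0.97 593 [275.7 248.9] [489.2 -15.1  70. ]
top mushroom_top 0.7 532 [214.6 234.9] [517.4 103.5  70. ]
top round_top 0.47 77 [326.1 224.4] [ 535.9 -114.1   66. ]
top rocker_press 0.86 496 [301.4 175.1] [634.3 -68.6  62. ]
top rocker_press 0.46 519 [307.7 285.6] [418.6 -76.   62. ]
top rocker_box 0.76 1395 [300.2 176.7] [633.  -67.1  50. ]
top rocker_box 0.36 271 [250.7 198.6] [589.6  32.9  50. ]
top mushroom_box 0.94 1333 [275.9 248.8] [489.2 -16.   50. ]
top square_box 0.8 1378 [252.  199.6] [587.6  30.3  50. ]
top square_box 0.57 402 [308.  285.1] [418.4 -77.6  50. ]
[289 213]
scene square_top 0.61 442 [289.4 205.9] [631.4 -72.4  66. ]
scene square_top 0.49 251 [238.3 192.6] [582.1  24.4  66. ]
scene mushroom_top 0.66 505 [211.9 223. ] [488.  -15.6  70. ]
scene round_top 0.7 143 [266.1 243.9] [ 531.1 -118.9   66. ]
scene round_top 0.35 411 [289.2 205.5] [632.  -71.2  66. ]
scene rocker_press 0.63 405 [288.9 205.6] [634.5 -67.9  62. ]
scene rocker_box 0.7 475 [212.1 223.2] [499.2   1.6  50. ]
scene rocker_box 0.63 1671 [288.8 216.3] [622.5 -80.8  50. ]
scene mushroom_box 0.9 1793 [213.3 237.5] [478.4 -30.7  50. ]
scene square_box 0.67 1468 [239.  202.8] [574.6  13.7  50. ]
[252 225]
```

View pics/topz.png

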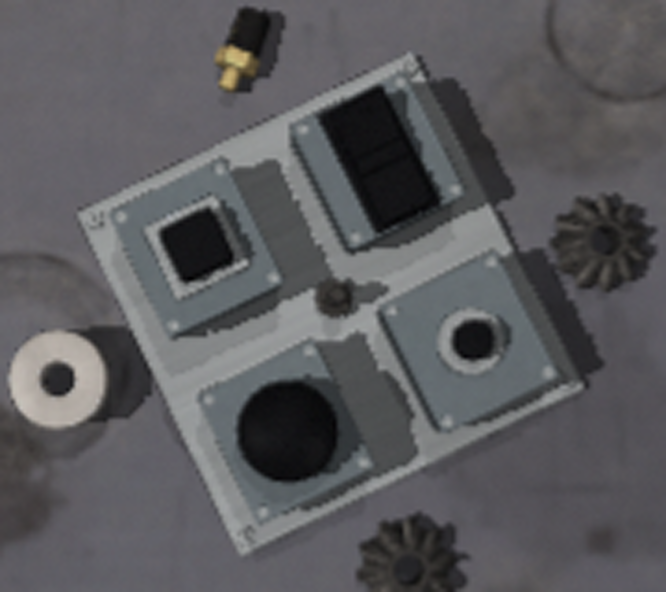

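View pics/scenez.png

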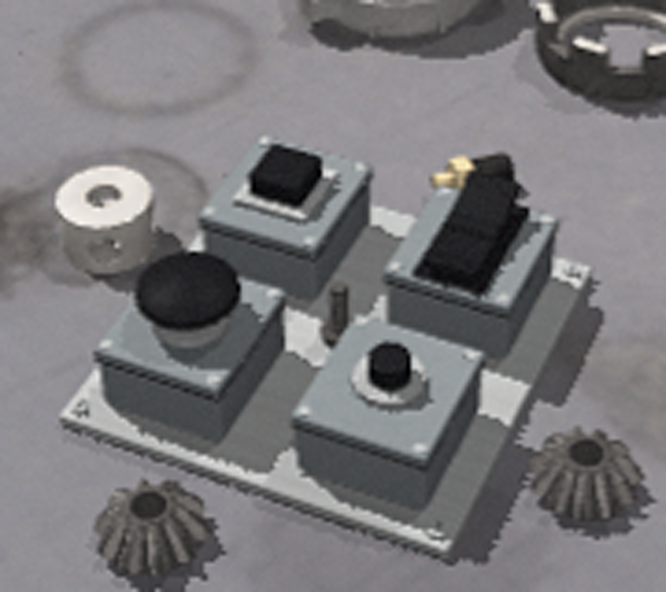

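```bash
cat >> h.py <<'E'
def tool():
    s=get_state();q=s["tool_rot"];return s,R.from_quat([q[1],q[2],q[3],q[0]]).as_matrix()
P=dict(rocker=(654.1,-59.2),square=(586.1,30.3),mush=(486.7,-16.9))
def to(p):
    s,M=tool();return np.round(M.T@(np.array(p)-s["ee_pos"])/10,2)
E
python3 - <<'E'
from h import *
s,M=tool();print(M.round(3))
yaw=.443;v=np.array([-np.sin(yaw),np.cos(yaw),0])
a=M.T@v; print("v in tool",a.round(3))
# rotation about tool y by th: new x = cos*x - sin*z
th=np.arctan2(-a[2],a[0]); print("turn",th, "or",(th+np.pi/2)%np.pi-np.pi/2)
Mn=M@R.from_rotvec([0,(th+np.pi/2)%np.pi-np.pi/2,0]).as_matrix();print(Mn[:,0])
print(to((*P["rocker"],120)))
E
```

```text
[[ 0.266  0.    -0.964]
 [ 0.964  0.001  0.266]
 [ 0.001 -1.    -0.   ]]
v in tool [0.757 0.001 0.653]
turn -0.7117568891363659 or -0.7117568891363659
[-4.28652098e-01  9.03469447e-01  5.81332500e-04]
[-50.87  10.3  -64.63]
```

jog_arm --plan '[[[-2.8, 0, -3.6, 0, 1], [-2.8, 0, -3.6, 0, 1], [-2.8, 0, -3.6, 0, 1], [-2.8, 0, -3.6, 0, 1], [-2.8, 0, -3.6, 0, 1], [-2.8, 0, -3.6, 0, 1], [-2.8, 0, -3.6, 0, 1], [-2.8, 0, -3.6, 0, 1], [-2.8, 0, -3.6, 0, 1], [-2.8, 0, -3.6, 0, 1], [-2.8, 0, -3.6, 0, 1], [-2.8, 0, -3.6, 0, 1]]]' --newtons 20

```text
t: 3.3
ee_pos: [493.0, 162.4, 220.6]
tool_rot: [0.563, -0.562, -0.427, 0.429]
ft_force: [1.4, 1.3, -5.7]
gripper_width: 0.7
```

jog_arm --plan '[[[-2.8, 0, -3.6, 0, 1], [-2.8, 0, -3.6, 0, 1], [-2.8, 0, -3.6, 0, 1], [-2.8, 0, -3.6, 0, 1], [-2.8, 0, -3.6, 0, 1], [-2.8, 0, -3.6, 0, 1], [0, 0, 0, -0.142, 1], [0, 0, 0, -0.142, 1], [0, 0, 0, -0.142, 1], [0, 0, 0, -0.142, 1], [0, 0, 0, -0.142, 1], [0, 0, 0, 0, 1]]]'

```text
t: 4.8
ee_pos: [655.9, -55.3, 220.2]
tool_rot: [0.38, -0.378, -0.597, 0.597]
ft_force: [1.5, 0.5, -6.4]
gripper_width: 0.7
```

Run:
```python
from h import *
s,M=tool();print(s["t"],s["ee_pos"],s["gripper_width"],s["ft_force"],s["joint_pos"]);print(M.round(3))
print(to((*P["rocker"],120)))
f=grab_frame("wrist");cv2.imwrite("pics/w1.png",f["img"][:,:,::-1])
for t in ["rocker_press","square_top","mushroom_top","round_top"]:
    print(t,[(np.round(d["at"],1).tolist(),round(d["score"],2)) for d in find_in(t,"wrist")][:3])
for k,z in dict(rocker=71,square=68,mush=80).items(): print(k,proj(f,(*P[k],z)))
```

```text
4.8 [655.88803111 -55.2510175  220.22144196] 0.7022321907557862 [ 1.48350472  0.45805682 -6.40117728] [-2.53496329e-01  5.77290333e-01  1.34269909e+00  1.71602054e-05
  1.22534623e+00 -2.26375215e+00]
[[-0.425 -0.004 -0.905]
 [ 0.905  0.001 -0.425]
 [ 0.002 -1.     0.003]]
[-0.31 10.02  0.3 ]
rocker_press [([635.6, -66.9, 64.8], 0.77)]
square_top [([585.8, 27.3, 69.1], 0.58)]
mushroom_top [([486.5, -21.5, 79.4], 0.57)]
round_top [([535.9, -116.1, 66.7], 0.73)]
rocker [255.18158935 179.67302099]
square [359.34761945 157.46279336]
mush [372.59200596  42.41152789]
```

View pics/w1.png

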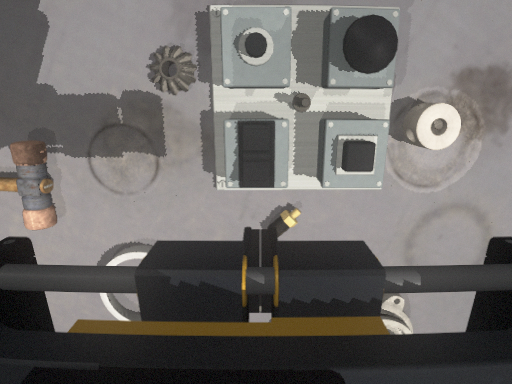

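jog_arm --plan '[[[-0.3, 4, 0.3, 0, 1], [0, 4, 0, 0, 1], [0, 4, 0, 0, 1], [0, 1.8, 0, 0, 1], [0, 0, 0, 0, 1], [0, 0, 0, 0, 1]]]'

```text
t: 5.8
ee_pos: [656.8, -59.8, 86.2]
tool_rot: [-0.377, 0.38, 0.598, -0.597]
ft_force: [0.2, 0.6, -6.0]
gripper_width: 0.2
```

Run:
```python
from h import *
s,M=tool();print(s["t"],s["ee_pos"],s["ft_force"]);print(to((*P["rocker"],61)))
```

```text
5.8 [656.78068215 -59.75386166  86.16780041] [ 0.15189864  0.64445098 -6.0394716 ]
[0.17 2.52 0.22]
```

jog_arm --plan '[[[0.1, 0.5, 0.2, 0, 1], [0, 0.5, 0, 0, 1], [0, 0.4, 0, 0, 1], [0, 0.4, 0, 0, 1], [0, 0.3, 0, 0, 1], [0, 0.2, 0, 0, 1], [0, 0.2, 0, 0, 1], [0, 0, 0, 0, 1], [0, 0, 0, 0, 1]]]'

```text
t: 6.92
ee_pos: [653.6, -59.5, 61.3]
tool_rot: [-0.378, 0.379, 0.597, -0.597]
ft_force: [-0.6, 1.5, 6.0]
gripper_width: 0.1
```

jog_arm --plan '[[[0, 0.15, 0, 0, 1], [0, 0, 0, 0, 1], [0, 0, 0, 0, 1]]]'

```text
t: 7.3
ee_pos: [653.6, -59.5, 61.1]
tool_rot: [-0.378, 0.379, 0.597, -0.597]
ft_force: [-2.2, 2.8, 11.8]
gripper_width: 0.8
```

jog_arm --plan '[[[0, -1, 0, 0, 1], [0, -3, 0, 0, 1], [0, -4, 0, 0, 1], [0, -4, 0, 0, 1], [0, 0, 0, 0, 1], [0, 0, 0, 0, 1]]]'

```text
t: 8.05
ee_pos: [651.6, -59.1, 175.9]
tool_rot: [0.38, -0.377, -0.597, 0.598]
ft_force: [0.0, 1.5, -5.9]
gripper_width: 0.4
```

Run:
```python
from h import *
s,M=tool();print(s["t"],s["ee_pos"],s["ft_force"]);print(to((*P["square"],90)))
for n in["top","scene"]:
    f=grab_frame(n);img=f["img"][:,:,::-1]
    c=proj(f,[600,-30,50]).astype(int)
    a=img[c[1]-75:c[1]+75,c[0]-90:c[0]+90];cv2.imwrite(f"pics/{n}2.png",cv2.resize(a,None,fx=3.7,fy=3.7,interpolation=cv2.INTER_CUBIC))
f=grab_frame("wrist");cv2.imwrite("pics/w2.png",f["img"][:,:,::-1]); print(proj(f,(*P["square"],68)))
```

```text
8.05 [651.5884835  -59.1342543  175.92002268] [ 0.04312494  1.45299064 -5.86043919]
[10.86  8.63  2.08]
[375.73613026 172.11111518]
```

View pics/scene2.png

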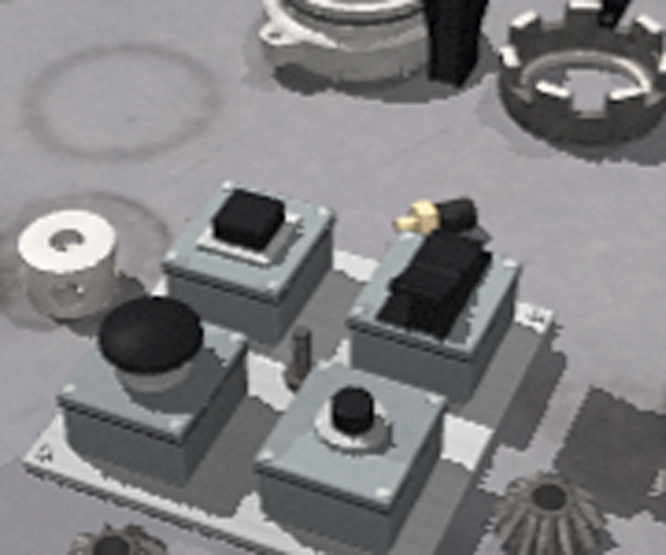

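View pics/w2.png

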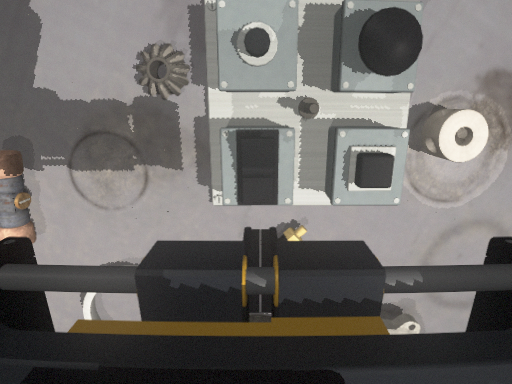

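The scene view shows the rocker tipped over: the far half is level and the near half is raised. In the wrist view the square cap is at (374,170), against a predicted (376,172).

jog_arm --plan '[[[3.6, 0, 0.65, 0, 1], [3.6, 0, 0.65, 0, 1], [3.6, 0, 0.65, 0, 1], [0, 4, 0, 0, 1], [0, 4, 0, 0, 1], [0, 0.6, 0, 0, 1], [0, 0, 0, 0, 1], [0, 0, 0, 0, 1]]]'

```text
t: 9.2
ee_pos: [590.6, 29.7, 93.3]
tool_rot: [-0.378, 0.379, 0.598, -0.597]
ft_force: [0.5, 1.3, -5.9]
gripper_width: 0.8
```

Run:
```python
from h import *
s,M=tool();print(s["t"],s["ee_pos"],s["ft_force"]);print(to((*P["square"],60)))
```

```text
9.2 [590.60664686  29.66075326  93.31051624] [ 0.48668758  1.27775238 -5.93991625]
[0.26 3.33 0.39]
```

jog_arm --plan '[[[0.2, 0.6, 0.3, 0, 1], [0, 0.6, 0, 0, 1], [0, 0.6, 0, 0, 1], [0, 0.4, 0, 0, 1], [0, 0.4, 0, 0, 1], [0, 0.4, 0, 0, 1], [0, 0.3, 0, 0, 1], [0, 0.1, 0, 0, 1], [0, 0, 0, 0, 1], [0, 0, 0, 0, 1]]]'

```text
t: 10.45
ee_pos: [585.8, 30.5, 60.3]
tool_rot: [-0.378, 0.379, 0.597, -0.597]
ft_force: [-3.7, 2.6, 10.8]
gripper_width: 0.2
```

jog_arm --plan '[[[0, 0.15, 0, 0, 1], [0, 0, 0, 0, 1], [0, 0, 0, 0, 1]]]'

```text
t: 10.82
ee_pos: [585.9, 30.5, 60.2]
tool_rot: [-0.378, 0.379, 0.597, -0.597]
ft_force: [-5.4, 1.6, 18.1]
gripper_width: 0.8
```

Bottomed at z≈60 with about 24 N. I'll lift and check.

jog_arm --plan '[[[0, -1, 0, 0, 1], [0, -3, 0, 0, 1], [0, -3, 0, 0, 1], [0, 0, 0, 0, 1], [0, 0, 0, 0, 1]]]'

```text
t: 11.45
ee_pos: [585.2, 30.6, 125.4]
tool_rot: [0.379, -0.378, -0.597, 0.598]
ft_force: [0.4, 1.9, -6.9]
gripper_width: 0.3
```

Run:
```python
from h import *
s,M=tool();print(s["t"],s["ee_pos"],s["ft_force"]);print(to((*P["mush"],100)))
f=grab_frame("scene");img=f["img"][:,:,::-1]
c=proj(f,[570,-30,50]).astype(int)
a=img[c[1]-75:c[1]+75,c[0]-90:c[0]+90];cv2.imwrite(f"pics/scene3.png",cv2.resize(a,None,fx=3.7,fy=3.7,interpolation=cv2.INTER_CUBIC))
```

```text
11.45 [585.20097725  30.55878545 125.44747791] [ 0.41457891  1.87808186 -6.90767028]
[-0.09  2.56 10.93]
```

View pics/scene3.png

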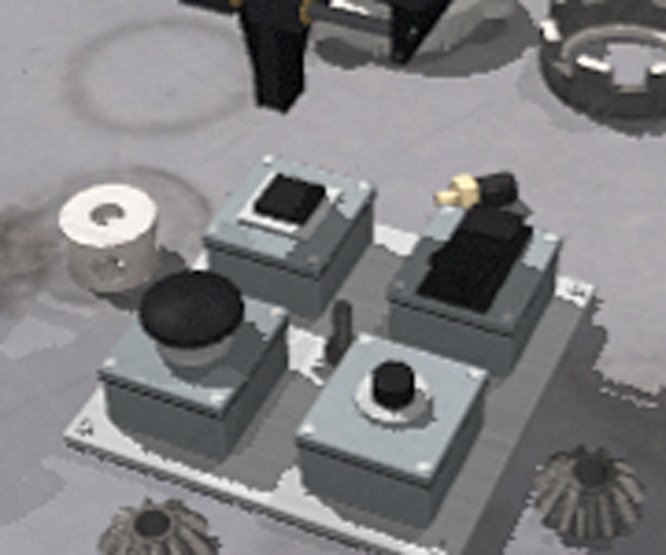

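The square cap is now low in its bezel, at (290,200) in the crop, and stays in. The rocker is still tipped. Next is the mushroom button.

jog_arm --plan '[[[0, 0, 3.6, 0, 1], [0, 0, 3.6, 0, 1], [0, 0, 3.7, 0, 1], [0, 1, 0, 0, 1], [0, 1.4, 0, 0, 1], [0, 0, 0, 0, 1], [0, 0, 0, 0, 1]]]'

```text
t: 12.38
ee_pos: [488.1, -15.8, 102.0]
tool_rot: [-0.378, 0.378, 0.597, -0.597]
ft_force: [0.8, 1.2, -5.1]
gripper_width: 0.5
```

Run:
```python
from h import *
s,M=tool();print(s["t"],s["ee_pos"],s["ft_force"]);print(to((*P["mush"],72)))
```

```text
12.375 [488.06985207 -15.80023098 102.02455537] [ 0.83168233  1.20972517 -5.06629777]
[-0.04  3.    0.17]
```

jog_arm --plan '[[[0, 0.6, 0.1, 0, 1], [0, 0.6, 0, 0, 1], [0, 0.5, 0, 0, 1], [0, 0.4, 0, 0, 1], [0, 0.4, 0, 0, 1], [0, 0.3, 0, 0, 1], [0, 0.2, 0, 0, 1], [0, 0.1, 0, 0, 1], [0, 0, 0, 0, 1], [0, 0, 0, 0, 1]]]'

```text
t: 13.62
ee_pos: [486.4, -16.5, 72.3]
tool_rot: [-0.378, 0.379, 0.597, -0.597]
ft_force: [-2.1, 1.8, 6.9]
gripper_width: 0.5
```

jog_arm --plan '[[[0, 0.15, 0, 0, 1], [0, 0, 0, 0, 1], [0, 0, 0, 0, 1]]]'

```text
t: 14.0
ee_pos: [486.5, -16.5, 72.0]
tool_rot: [-0.378, 0.379, 0.597, -0.597]
ft_force: [-3.7, 1.2, 17.0]
gripper_width: 0.5
```

Run:
```python
from h import *
f=grab_frame("scene");img=f["img"][:,:,::-1]
c=proj(f,[570,-30,50]).astype(int)
a=img[c[1]-75:c[1]+75,c[0]-90:c[0]+90];cv2.imwrite(f"pics/scene4.png",cv2.resize(a,None,fx=3.7,fy=3.7,interpolation=cv2.INTER_CUBIC))
s=get_state();print(s["t"],s["ee_pos"],s["ft_force"])
```

```text
14.05 [486.45373811 -16.52731804  72.05334985] [-2.56763997  2.42544337 18.31053998]
```

View pics/scene4.png

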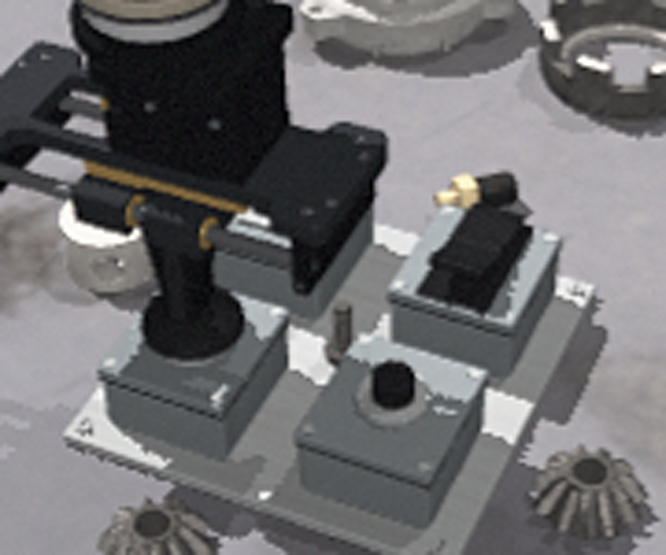

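The fingertips hold the mushroom head fully down at crop (193,325), the rocker is still on, and the round button is untouched. I'll hand it in.

```bash
python3 -c "from cell import *;print(hand_in())"
```

```text
the job is handed in; nothing more can be done
None
```

I worked the controls in the order asked with the gripper shut, and handed the job in at about 14 s with the fingertips still holding the mushroom button down.

| Control | Fingertip height at the stop | Push | Check |
|---|---|---|---|
| Rocker | 61 mm (expected 61) | about 18 N | Camera showed it tipped over, and still so in the last picture. |
| Square button | 60 mm (expected 60) | about 24 N | Camera showed the cap low in its bezel after I let go. |
| Mushroom button | 72 mm (expected 72) | about 24 N, held | The last picture shows the head down under the fingertips. |

- **Force readings:** the wrist sensor read about -6 N with nothing touching once the gripper had shut. The pushes above are corrected for that.
- **Not pressed or moved:** the small round button still stands out, and the loose parts visible in the last picture have not moved.
- **Last checks:** none failed or disagreed. The arm hid the square button in the last picture, so it was last seen fully in just before the mushroom press.

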